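# Unstack the test modules into their trays

## Task

Take the stack of four radio modules apart from the top down, putting each one straight into the tray of its own shape and size (slim coupler, round filter, square amplifier, large power supply) before you take the next. Set each down gently, upright, inside the rim and flat on the tray's floor; never drop one or tip one over. Leave the mouse and the screwdriver where they lie.

Things in the scene. Friction and masses are not known exactly. Their poses are not given: they have to be found in the camera images.
- coupler: Directional coupler, top of the stack: slim plain aluminium bar, 22 mm along its x, 66 mm along its y, 28 mm high, a 4 mm brass stub at the middle of each short end (so 74 mm overall). About 0.1 kg. Lies across the filter at any angle. Origin: centre of its underside, z up.
- filter: Cavity filter, second from the top: upright round steel can, 42 mm in diameter, 36 mm high, two thin brass bands. About 0.2 kg. Stands on the amplifier. Origin: centre of its underside, z up.
- amplifier: Amplifier, third from the top: dark square block with shallow finned sides, 54 x 54 mm, 36 mm high. About 0.3 kg. Stands on the power supply, turned up to about 15 degrees against it. Origin: centre of its underside, z up.
- supply: Power supply, bottom of the stack: large oblong aluminium box, 64 mm along its x, 120 mm along its y, 42 mm high. About 0.6 kg. Stands on a flat beige carrier plate (100 x 150 mm, 6 mm thick) fixed to the bench. Origin: centre of its underside, z up.
- coupler_tray: Tray for the coupler: the narrow oblong one, 40 mm along its x by 84 mm along its y inside. Fixed to the bench; black rim and grey floor. Origin: centre of its underside; the floor is 3 mm above the bench, the rim 3 mm thick and 7 mm high (4 mm above the floor).
- filter_tray: Tray for the filter: the round one, 60 mm across inside. Fixed to the bench; black rim and grey floor. Origin: centre of its underside; the floor is 3 mm above the bench, the rim 3 mm thick and 7 mm high (4 mm above the floor).
- amplifier_tray: Tray for the amplifier: the square one, 72 x 72 mm inside. Fixed to the bench; black rim and grey floor. Origin: centre of its underside; the floor is 3 mm above the bench, the rim 3 mm thick and 7 mm high (4 mm above the floor).
- supply_tray: Tray for the power supply: the large oblong one, 82 mm along its x by 138 mm along its y inside. Fixed to the bench; black rim and grey floor. Origin: centre of its underside; the floor is 3 mm above the bench, the rim 3 mm thick and 7 mm high (4 mm above the floor).
- mouse: Bystander: a black computer mouse, about 100 x 60 x 32 mm, loose, to one side of the work. Origin: centre of its underside.
- screwdriver: Bystander: a screwdriver with an orange handle, 160 mm long, lying loose to one side of the work. Origin: a point under its length, near the middle.
Mind the look-alikes: they are no part of the job. Leave any purple or turquoise look-alike of the amplifier alone.

How it is judged:
By the outcome, as a careful person would: the job done as asked, in the order asked, and still so for the second after the job is handed in, with the robot touching nothing.
It also fails if it takes over 115 s, if anything falls off the work surface, if the arm or the gripper's body presses on something with over 40 N, if the wrist force passes 120 N, or if a joint passes its speed limit or range.

## Robot

A 6-joint arm with a two-finger parallel gripper is mounted at the origin on the work surface. World frame = base frame: x ahead of the robot, y to its left, z up, the work surface at z = 0. Lengths are in mm, angles in rad, forces in N, time in s.
With the tool pointing down it reaches from about 350 to 875 mm from the base axis. Payload 4.2 kg.
Tool frame: the origin (TCP) lies midway between the tips of the shut fingers; the grasp point (between the pads) lies 19 mm behind it; z points along the fingers, y is the line along which they close (so a half turn about z gives the same grasp; the last joint's range is limited). The gripper opens to 87 mm and grips with 3 to 60 N. Pads are 19 mm wide; open, the fingers measure 117 mm over their backs; the gripper's body (75 mm by 190 mm) begins 51 mm behind the grasp point.
Start: joints at [1.608, 0.385, 0.008, 0, -1.194, -0.259], TCP at [137.46, 609.675, 222.55] pointing down, gripper open.
Joint ranges: [-3.14, 3.14], [-1.21, 2.06], [-1.07, 1.41], [-3.16, 2.05], [-2.99, -0.16], [-3.1, 3.1]. Speed limits (rad/s): [2.79, 2.79, 3.14, 3.14, 3.14, 3.14].

## Interface

Orientations are given as a unit quaternion [w, x, y, z].
In Python, from workcell import robot, snapshot, recognise, cut_out, pinpoint gives the robot as it stands.
- The arm moves only by the tool jog_arm, never from a script. Its argument "series" is a list of rows, each a list of 7 numbers: the turn, a rotation vector about the world's x, y, z in units of 8 degrees (1.0 is 8 degrees), then the shift along the world's x, y, z in units of 25 mm (1.0 is 25 mm), then the opening, from -1 (shut) to 1 (fully open). In form: [[ax, ay, az, tx, ty, tz, jaw], ...]. A call has 1 to 10 rows; each row is the pose to reach, as a shift and turn from the pose commanded when the call began; what a row does not reach only later rows make up. A row lasts 1/8 s, in which the tool goes at most 62.5 mm and 10.7 degrees, less where a joint would pass 70% of its speed; a pose out of reach is approached as far as the arm can. A call with a gripper value outside its range is refused whole. The fingers move at their own pace and stop on an object; "force" is the grip in N (left out, the last holds). Time passes only in rows, so rows that repeat a pose let the fingers close. It gives the time, the measured TCP pose, the force, the opening and the grip force at its end, in the units of the state.
- robot.sense(): the state, without advancing time (a new reading comes with each control period).
- snapshot(name): name is "scene" or "top"; returns a dict with "image" (400x640x3 uint8, red, green, blue), "fovy" (degrees; the focal length in pixels is half the picture's height over the tangent of half this angle, whatever the lens; pixels are square), "cx", "cy" (the principal point, pixels), "R" (3x3) and "t" (3): a world point X has camera coordinates R X + t. Camera axes: x right, y down, z forward; pixel columns grow to the right and rows downward; lengths in mm; the calibration is good to about 2 mm. A picture is of the moment at which its call begins. There is no depth.
- robot.job_done(): hands the job in; it is judged then, once.
Trained networks look in a picture, given as the dict that the camera call returned (one of the last four; its "shot" number tells which), for a name from the list of things; names that differ only in an ending like _2 or _b are one class to them, and where a whole thing is asked for, a point or a joint stands for the part that bears it (a point fixed in the world has none). Each returns a list of dicts, best first, with "conf" (0 to 1); they miss things now and then, are a little off and sometimes report something else, mostly with a low value. They report only what shows in the picture. A call takes as long as a camera call. They do not tell look-alikes from the thing itself.
- recognise(picture, name): "box" ([left, top, width, height] in pixels, round what is visible of it).
- cut_out(picture, name): "mask" (400x640 bool, what is visible of it) and "box" ([left, top, width, height] in pixels, round what is visible of it).
- pinpoint(picture, name): "xy" ([column, row] in pixels: a listed point, or the origin of a listed thing).
The state is a dict: "t": time; "joint_positions": joint angles; "dq": joint speeds; "joint_torque": joint torques, N m; "position": TCP position; "orientation": TCP orientation; "wrist_force": force on the tool from outside, world axes, zero at the start; "torque": the same for the moment, N m; "finger_gap": finger opening in mm; "grip_force": force on a finger pad.
Only numpy, scipy, OpenCV 4.12 (cv2) and the standard library are available. Lean on these libraries where they do the work, as an engineer would, in place of code of your own. Each camera call takes 0.05 s, during which the arm holds its last target. There are 200 camera calls.

## Working session

There is one attempt and no reset: what is moved stays moved. The work goes in short steps, Python scripts to look and compute and a tool call to move; the robot and the scene stay as the last step left them, time stands still between calls to the robot, and variables do not carry over. Pictures are saved under pics/ and viewed, at most 14 in all, crops included, and the job is handed in when it is done.

Besides the shell and the picture viewer there is one more tool, called after "Request:" as name(argument=value, ...), one argument or row to a line, values as JSON. jog_arm: Moves the arm, as the interface text tells. Its arguments: {"type":"object","properties":{"series":{"type":"array"},"force":{"type":"number"}},"required":["series"]}

```bash
ls; mkdir -p pics; python3 - <<'E'
from workcell import *
import cv2,numpy as np
s=robot.sense();print(s['t'],s['position'],s['orientation'],s['finger_gap'])
for n in ('scene','top'):
    p=snapshot(n);cv2.imwrite(f'pics/{n}0.png',p['image'][:,:,::-1])
    print(n,p['fovy'],p['cx'],p['cy'],np.round(p['R'],3).tolist(),np.round(p['t'],1).tolist())
    for k in 'coupler filter amplifier supply coupler_tray filter_tray amplifier_tray supply_tray mouse screwdriver'.split():
        print(k,[(round(d['conf'],2),np.round(d['xy']).tolist()) for d in pinpoint(p,k)[:3]],[(round(d['conf'],2),np.round(d['box']).tolist()) for d in recognise(p,k)[:3]])
E
```

```text
pics
0.0 [137.33039471 609.11679381 221.46903754] [ 1.07818421e-03  9.93846788e-01 -1.10758264e-01 -8.10021096e-05] 87.18029483168883
scene 57.07302562998467 320.8645102671168 194.28923286490522 [[-0.222, 0.975, 0.017], [0.551, 0.14, -0.822], [-0.804, -0.173, -0.569]] [104.5, -193.8, 1285.8]
coupler [(0.69, [383.0, 184.0])] [(0.77, [376.0, 170.0, 20.0, 22.0])]
filter [(0.75, [381.0, 199.0]), (0.55, [382.0, 186.0])] [(0.48, [374.0, 184.0, 18.0, 18.0])]
amplifier [(0.89, [379.0, 271.0]), (0.84, [376.0, 211.0]), (0.65, [370.0, 196.0])] [(0.79, [364.0, 250.0, 32.0, 31.0]), (0.74, [355.0, 178.0, 20.0, 22.0]), (0.67, [367.0, 191.0, 25.0, 26.0])]
supply [(0.8, [375.0, 226.0])] [(0.69, [351.0, 205.0, 56.0, 30.0])]
coupler_tray [(0.65, [435.0, 289.0])] [(0.91, [417.0, 269.0, 42.0, 39.0])]
filter_tray [(0.6, [183.0, 245.0]), (0.37, [376.0, 207.0])] [(0.67, [168.0, 233.0, 29.0, 21.0])]
amplifier_tray [(0.7, [376.0, 224.0]), (0.66, [294.0, 287.0])] [(0.61, [240.0, 199.0, 69.0, 32.0]), (0.57, [265.0, 266.0, 49.0, 41.0])]
supply_tray [(0.75, [271.0, 217.0]), (0.41, [202.0, 184.0])] [(0.59, [240.0,
[... 425 characters left out ...]
ter [(0.58, [270.0, 207.0])] [(0.59, [262.0, 203.0, 17.0, 10.0])]
amplifier [(0.83, [240.0, 263.0]), (0.73, [287.0, 258.0]), (0.73, [264.0, 166.0])] [(0.97, [224.0, 255.0, 23.0, 20.0]), (0.82, [254.0, 155.0, 23.0, 20.0]), (0.66, [272.0, 245.0, 26.0, 25.0])]
supply [(0.61, [273.0, 211.0])] []
coupler_tray [(0.65, [226.0, 161.0])] [(0.97, [216.0, 143.0, 24.0, 29.0])]
filter_tray [(0.68, [417.0, 157.0])] [(0.82, [406.0, 147.0, 22.0, 20.0])]
amplifier_tray [(0.96, [324.0, 134.0])] []
supply_tray [(0.81, [353.0, 206.0])] [(0.77, [330.0, 190.0, 57.0, 31.0])]
mouse [(0.88, [447.0, 239.0])] [(0.82, [435.0, 222.0, 25.0, 34.0])]
screwdriver [(0.78, [201.0, 234.0])] [(0.76, [194.0, 207.0, 12.0, 57.0])]
```

```bash
python3 - <<'E'
import cv2
a=cv2.imread('pics/scene0.png')[150:330,150:490];cv2.imwrite('pics/s1.png',cv2.resize(a,(800,424),interpolation=3))
a=cv2.imread('pics/top0.png')[100:290,180:480];cv2.imwrite('pics/t1.png',cv2.resize(a,(800,507),interpolation=2))
E
```

```text
(no output)
```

View pics/s1.png

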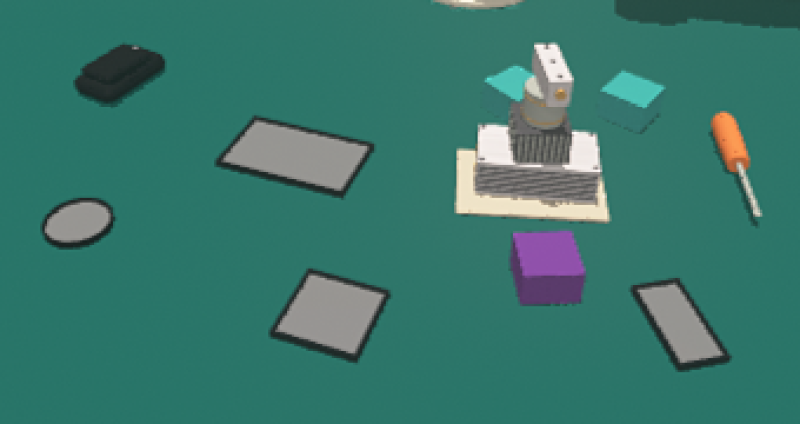

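View pics/t1.png

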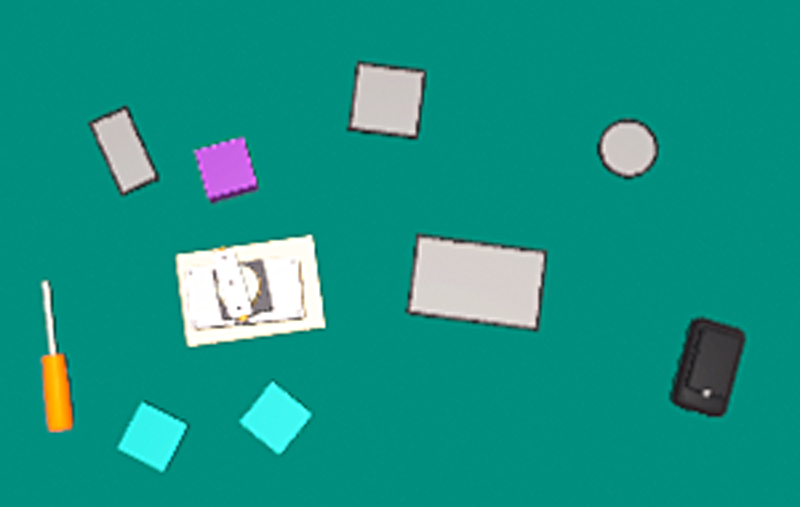

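```bash
cat > h.py <<'E'
from workcell import *
import cv2,numpy as np
def f_(p): return 200/np.tan(np.radians(p['fovy'])/2)
def proj(p,X):
    c=np.atleast_2d(X)@np.array(p['R']).T+np.array(p['t'])
    return c[:,:2]/c[:,2:]*f_(p)+[p['cx'],p['cy']]
def unproj(p,uv,z):
    uv=np.atleast_2d(uv);R=np.array(p['R']);C=-R.T@np.array(p['t'])
    d=np.c_[(uv-[p['cx'],p['cy']])/f_(p),np.ones(len(uv))]@R
    return (C+d*((z-C[2])/d[:,2])[:,None])
def tri(ps,uvs):
    A=[];b=[]
    for p,uv in zip(ps,uvs):
        R=np.array(p['R']);C=-R.T@np.array(p['t']);d=unproj(p,uv,0)[0]-C;d/=np.linalg.norm(d)
        P=np.eye(3)-np.outer(d,d);A.append(P);b.append(P@C)
    return np.linalg.lstsq(np.vstack(A),np.hstack(b),rcond=None)[0]
E
python3 - <<'E'
from h import *
S=snapshot('scene');T=snapshot('top')
pk={'coupler_tray':((435,289),(226,161)),'filter_tray':((183,245),(417,157)),'amplifier_tray':((287,287),(324,138)),'supply_tray':((271,217),(360,206))}
for k,(a,b) in pk.items():
    cs=[]
    for p,uv in ((S,a),(T,b)):
        im=p['image'];hsv=cv2.cvtColor(im,cv2.COLOR_RGB2HSV)
        m=(hsv[...,1]<110)|(hsv[...,2]<60); m=m.astype(np.uint8)
        n,l=cv2.connectedComponents(m); L=l[uv[1],uv[0]]
        c=max(cv2.findContours((l==L).astype(np.uint8),0,1)[0],key=cv2.contourArea)[:,0].astype(float)
        w=unproj(p,c,6)[:,:2].astype(np.float32)
        r=cv2.minAreaRect(w); M=cv2.moments((l==L).astype(np.uint8),True);cen=(M['m10']/M['m00'],M['m01']/M['m00']);cs.append(cen)
        print(k,p['shot'],L,np.round(r[0],1),np.round(r[1],1),round(r[2],1),'moment',np.round(unproj(p,cen,6),1))
    print('tri',np.round(tri((S,T),cs),1))
print('coupler',tri((S,T),[(383,184),(265,205)]),'coupler boxes')
for k in('coupler','filter','amplifier','supply'):
    for p in(S,T):
        print(k,[(round(d['conf'],2),int(d['mask'].sum()),d['box']) for d in cut_out(p,k)[:3]])
a=cv2.resize(S['image'][160:250,335:425],(600,600),interpolation=2);b=cv2.resize(T['image'][180:240,235:310],(800,640)[:2],interpolation=2)
cv2.imwrite('pics/s2.png',a[:,:,::-1])
b=cv2.resize(T['image'][180:240,240:315],(750,600),interpolation=2);cv2.imwrite('pics/t2.png',b[:,:,::-1])
E
```

```text
coupler_tray 3 32 [623.3 274.2] [92.8 48.4] 25.8 moment [[626.  275.4   6. ]]
coupler_tray 4 42 [620.2 275.8] [89.6 45.2] 25.7 moment [[620.1 275.7   6. ]]
tri [621.1 276.6   0.9]
filter_tray 3 27 [ 631.8 -278.9] [65.8 64.8] 13.9 moment [[ 633.7 -279.1    6. ]]
filter_tray 4 43 [ 630.  -280.6] [62.9 62.3] 63.3 moment [[ 629.5 -280.5    6. ]]
tri [ 630.4 -281.5    2.5]
amplifier_tray 3 30 [683.1 -14.2] [79.  81.6] 83.1 moment [[685.5 -13.7   6. ]]
amplifier_tray 4 41 [680.4 -13.7] [77.1 77.3] 83.1 moment [[680.3 -13.8   6. ]]
tri [681.5 -14.4   1.5]
supply_tray 3 13 [ 482.5 -113.3] [145.5  92.9] 83.0 moment [[ 485.3 -111.4    6. ]]
supply_tray 4 67 [ 479.  -113.5] [144.3  87. ] 83.1 moment [[ 479.  -113.5    6. ]]
tri [ 479.4 -113.8    1.1]
coupler [464.76154296 141.76222866 127.69600943] coupler boxes
coupler [(0.62, 335, [376.7, 168.9, 17.5, 27.7])]
coupler [(0.79, 204, [257.7, 192.1, 17.5, 29.0])]
filter [(0.72, 278, [370.5, 180.9, 19.7, 24.6])]
filter []
amplifier [(0.97, 903, [365.3, 248.7, 32.7, 30.6]), (0.8, 473, [363.7, 189.8, 28.7, 27.9]), (0.79, 487, [403.2, 179.9, 28.9, 25.2])]
amplifier [(0.96, 422, [224.5, 251.5, 22.1, 24.7]), (0.82, 409, [253.0, 153.3, 24.2, 24.2]), (0.75, 410, [270.9, 242.6, 27.3, 29.0])]
supply [(0.96, 1217, [353.9, 205.7, 53.3, 28.0]), (0.27, 530, [167.3, 236.0, 27.2, 17.5])]
supply [(0.64, 560, [248.8, 198.5, 46.5, 24.4])]
```

View pics/s2.png

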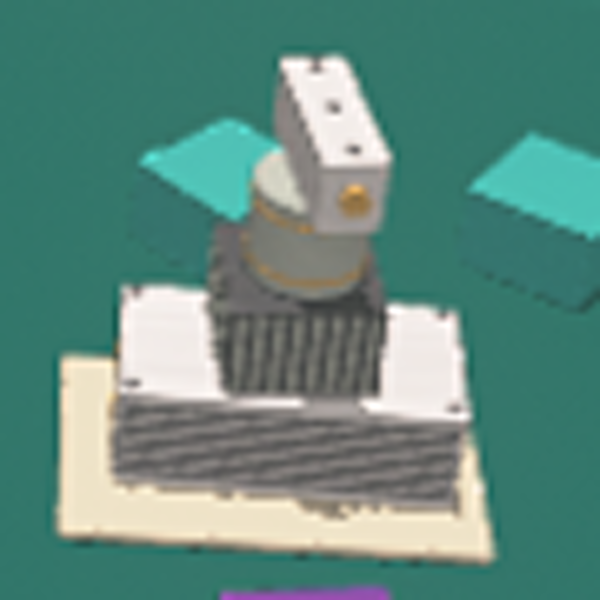

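View pics/t2.png

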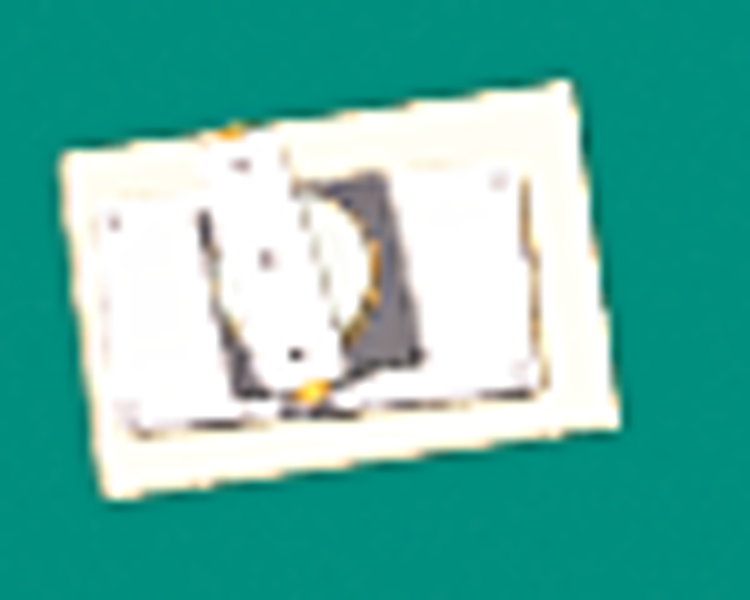

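```bash
python3 - <<'E'
from h import *
S=snapshot('scene');T=snapshot('top')
s=lambda x,y:((x+.5)/6.667-.5+335,(y+.5)/6.667-.5+160)
t=lambda x,y:((x+.5)/10-.5+240,(y+.5)/10-.5+180)
P={'c_up':((353,150),(240,165)),'c_mid':((333,106),(265,258)),'c_dn':((317,65),(295,353)),'stub':((355,200),(230,130)),
'sup_ul':((455,407),(115,222)),'sup_ur':((132,382),(500,182)),'sup_dl':((443,315),(125,405)),'sup_dr':((137,292),(522,368)),
'amp_ur':((215,305),(380,175))}
for k,(a,b) in P.items(): print(k,np.round(tri((S,T),(s(*a),t(*b))),1))
for n,pts,z in (('amp',[(380,175),(415,355),(240,385),(205,215)],84),('fil right',[(378,270)],120),('plate',[(62,150),(570,82),(618,428),(105,497)],6)):
    w=unproj(T,[t(*q) for q in pts],z);print(n,np.round(w,1).tolist(),np.round(w.mean(0),1))
w=unproj(T,[t(*q) for q in((240,165),(265,258),(295,353))],148);print(np.round(w,1))
E
```

```text
c_up [486.1 147.6 147.1]
c_mid [461.6 139.8 147.8]
c_dn [436.8 131.8 147.9]
stub [496.8 151.1 135.3]
sup_ul [481.6 193.2  47.2]
sup_ur [494.3  84.3  46.8]
sup_dl [430.  187.8  48.1]
sup_dr [441.6  77.7  46.9]
amp_ur [491.8 112.6  83. ]
amp [[491.4, 116.0, 84.0], [441.9, 105.4, 84.0], [433.1, 153.0, 84.0], [479.8, 163.8, 84.0]] [461.5 134.5  84. ]
fil right [[461.5, 113.3, 120.0]] [461.5 113.3 120. ]
plate [[507.0, 214.3, 6.0], [528.6, 66.9, 6.0], [427.9, 51.5, 6.0], [406.4, 199.0, 6.0]] [467.5 132.9   6. ]
[[486.  148.  148. ]
 [461.5 140.8 148. ]
 [436.7 132.4 148. ]]
```

Request:
jog_arm(
  series=[
    [0, 0, 0.5, 1.5, -2.2, 0, 1],
    [0, 0, 1, 3, -4.3, 0, 1],
    [0, 0, 1.5, 4.5, -6.5, 0, 1],
    [0, 0, 2, 6, -8.7, 0, 1],
    [0, 0, 2.5, 7.5, -10.9, 0, 1],
    [0, 0, 3, 9, -13, 0, 1],
    [0, 0, 3.4, 10.5, -15.2, 0, 1],
    [0, 0, 3.79, 12, -17.4, 0, 1],
    [0, 0, 3.79, 12.96, -18.78, 0, 1],
    [0, 0, 3.79, 12.96, -18.78, 0, 1],
  ],
)

```text
t: 3.95
position: [462.8, 137.2, 222.5]
orientation: [0.0, 0.989, 0.15, 0.0]
wrist_force: [-0.5, 0.6, 0.2]
finger_gap: 87.1
grip_force: 0.0
```

```bash
cat >> h.py <<'E'
def st():
    s=robot.sense();w,x,y,z=s['orientation'];c=np.array([2*(x*y-w*z),1-2*(x*x+z*z)])
    print('t',round(s['t'],2),'pos',np.round(s['position'],1),'closing deg',round(np.degrees(np.arctan2(c[1],c[0]))%180,2),'F',np.round(s['wrist_force'],1),'gap',round(s['finger_gap'],1),'grip',round(s['grip_force'],1),'j',np.round(s['joint_positions'],2),'z',np.round(2*(x*z+w*y),3),np.round(2*(y*z-w*x),3))
E
python3 -c "
from h import *
st()"
```

```text
t 3.95 pos [462.8 137.2 222.5] closing deg 107.28 F [-0.5  0.6  0.2] gap 87.1 grip 0.0 j [ 0.63  0.14 -0.33  0.   -1.1   1.25] z 0.0 -0.0
```

Request:
jog_arm(
  series=[
    [0, 0, 0, 0, 0, -1, 1],
    [0, 0, 0, 0, 0, -1.8, 1],
    [0, 0, 0, 0, 0, -1.8, 1],
    [0, 0, 0, 0, 0, -1.8, 1],
  ],
)

```text
t: 4.45
position: [461.9, 140.9, 178.5]
orientation: [-0.0, 0.988, 0.154, 0.001]
wrist_force: [0.4, 0.5, -0.5]
finger_gap: 87.0
grip_force: 0.0
```

```bash
python3 - <<'E'
from h import *
st()
S=snapshot('scene');T=snapshot('top');st()
a=cv2.resize(S['image'][110:250,320:440],(514,600),interpolation=2);b=cv2.resize(T['image'][160:250,220:310],(600,600),interpolation=2)
cv2.imwrite('pics/s3.png',a[:,:,::-1])
E
```

```text
t 4.45 pos [461.9 140.9 178.5] closing deg 107.68 F [ 0.4  0.5 -0.5] gap 87.0 grip 0.0 j [ 0.63  0.18 -0.4   0.   -0.99  1.25] z 0.002 0.001
t 4.55 pos [462.  140.9 178.6] closing deg 107.66 F [ 0.1 -0.3  0.2] gap 87.0 grip 0.0 j [ 0.63  0.18 -0.4   0.   -0.99  1.25] z 0.002 0.001
```

View pics/s3.png

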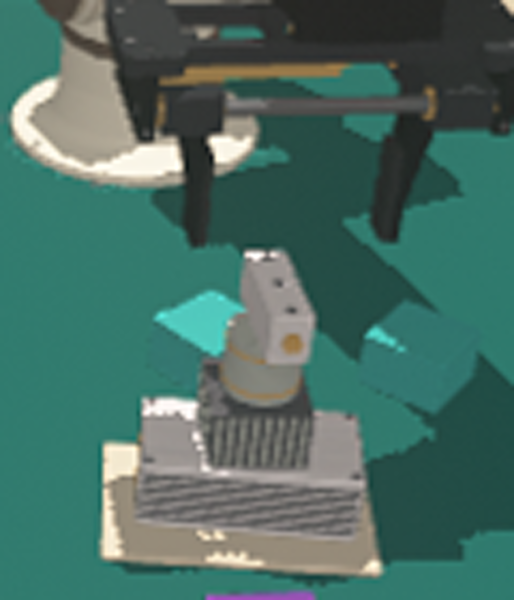

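Request:
jog_arm(
  series=[
    [0, 0, 0, 0, 0, -1, 1],
    [0, 0, 0, 0, 0, -1.7, 1],
    [0, 0, 0, 0, 0, -2.06, 1],
    [0, 0, 0, 0, 0, -2.06, 0],
    [0, 0, 0, 0, 0, -2.06, -0.3],
    [0, 0, 0, 0, 0, -2.06, -0.4],
    [0, 0, 0, 0, 0, -2.06, -0.45],
    [0, 0, 0, 0, 0, -2.06, -1],
    [0, 0, 0, 0, 0, -2.06, -1],
    [0, 0, 0, 0, 0, -2.06, -1],
  ],
  force=12,
)

```text
t: 5.8
position: [461.5, 140.2, 126.1]
orientation: [0.0, 0.988, 0.153, -0.0]
wrist_force: [-0.2, 0.7, 0.8]
finger_gap: 25.1
grip_force: 0.0
```

Request:
jog_arm(
  series=[
    [0, 0, 0, 0, 0, 0, -1],
    [0, 0, 0, 0, 0, 0, -1],
    [0, 0, 0, 0, 0, 0, -1],
    [0, 0, 0, 0, 0, 0, -1],
  ],
)

```text
t: 6.3
position: [461.5, 140.1, 126.0]
orientation: [0.0, 0.988, 0.153, -0.0]
wrist_force: [-0.7, 0.0, 0.5]
finger_gap: 21.9
grip_force: 12.0
```

Request:
jog_arm(
  series=[
    [0, 0, 0, 0, 0, 0.5, -1],
    [0, 0, 0, 0, 0, 1.3, -1],
    [0, 0, 0, 0, 0, 2, -1],
    [0, 0, 0.2, 1, 0.8, 2, -1],
    [0, 0, 0.4, 2.2, 1.9, 2, -1],
    [0, 0, 0.6, 3.4, 2.9, 2, -1],
    [0, 0, 0.8, 4.6, 3.9, 1.5, -1],
    [0, 0, 1.01, 5.6, 4.8, 0.5, -1],
    [0, 0, 1.01, 6.2, 5.3, -0.5, -1],
    [0, 0, 1.01, 6.38, 5.4, -1.5, -1],
  ],
)

```text
t: 7.55
position: [621.9, 276.2, 87.9]
orientation: [-0.0, 0.975, 0.223, 0.0]
wrist_force: [0.7, -0.2, 0.7]
finger_gap: 21.7
grip_force: 12.0
```

```bash
python3 - <<'E'
from h import *
st();S=snapshot('scene')
cv2.imwrite('pics/s4.png',cv2.resize(S['image'][130:320,300:500],(632,600),interpolation=2)[:,:,::-1]);st()
E
```

```text
t 7.55 pos [621.9 276.2  87.9] closing deg 115.72 F [ 0.7 -0.2  0.7] gap 21.7 grip 12.0 j [ 0.65  0.59 -0.01  0.   -0.97  1.36] z 0.0 0.0
t 7.6 pos [619.8 274.9  83.6] closing deg 115.66 F [-0.8 -0.3 -4.6] gap 22.0 grip 12.0 j [ 0.65  0.59 -0.02 -0.   -0.97  1.36] z -0.006 -0.003
```

View pics/s4.png

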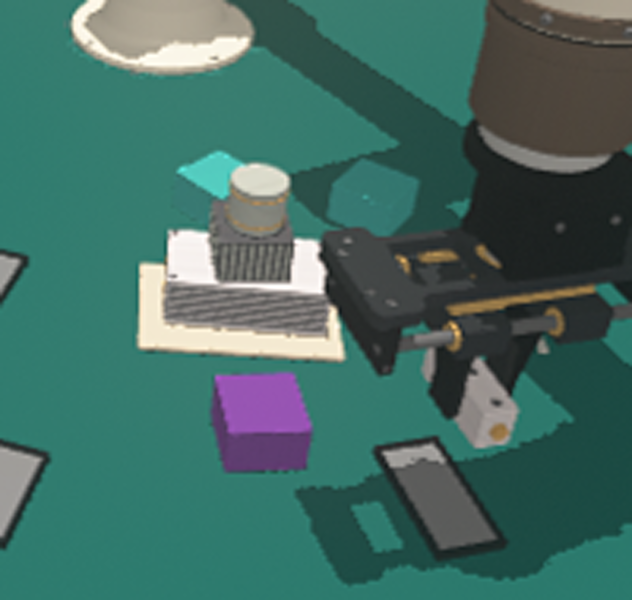

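Request:
jog_arm(
  series=[
    [0, 0, 0, 0, 0, -0.6, -1],
    [0, 0, 0, 0, 0, -1.4, -1],
    [0, 0, 0, 0, 0, -2.1, -1],
    [0, 0, 0, 0, 0, -2.6, -1],
    [0, 0, 0, 0, 0, -2.9, -1],
    [0, 0, 0, 0, 0, -3.05, -1],
    [0, 0, 0, 0, 0, -3.1, -1],
    [0, 0, 0, 0, 0, -3.12, -1],
    [0, 0, 0, 0, 0, -3.14, -1],
    [0, 0, 0, 0, 0, -3.14, -1],
  ],
)

```text
t: 8.85
position: [621.0, 275.2, 10.3]
orientation: [-0.0, 0.975, 0.222, 0.0]
wrist_force: [-0.1, 0.4, -0.6]
finger_gap: 21.8
grip_force: 12.0
```

Request:
jog_arm(
  series=[
    [0, 0, 0, 0, 0, -0.02, -1],
    [0, 0, 0, 0, 0, -0.03, -1],
    [0, 0, 0, 0, 0, -0.04, -1],
    [0, 0, 0, 0, 0, -0.04, -1],
  ],
)

```text
t: 9.35
position: [621.0, 275.2, 9.1]
orientation: [0.0, 0.975, 0.222, 0.0]
wrist_force: [-0.3, -0.7, -1.2]
finger_gap: 22.1
grip_force: 12.0
```

Request:
jog_arm(
  series=[
    [0, 0, 0, 0, 0, -0.01, -1],
    [0, 0, 0, 0, 0, -0.02, -1],
    [0, 0, 0, 0, 0, -0.02, -1],
  ],
)

```text
t: 9.72
position: [621.0, 275.2, 9.1]
orientation: [0.0, 0.975, 0.222, 0.0]
wrist_force: [-1.5, -1.0, 4.1]
finger_gap: 22.0
grip_force: 12.0
```

Request:
jog_arm(
  series=[
    [0, 0, 0, 0, 0, 0, -0.2],
    [0, 0, 0, 0, 0, 0, 0],
    [0, 0, 0, 0, 0, 0, 0.05],
    [0, 0, 0, 0, 0, 0, 0.05],
    [0, 0, 0, 0, 0, 0.4, 0.05],
    [0, 0, 0, 0, 0, 1.4, 0.1],
    [0, 0, 0, 0, 0, 3, 0.5],
    [0, 0, 0, 0, 0, 5, 1],
    [0, 0, 0, 0, 0, 6.5, 1],
    [0, 0, 0, 0, 0, 7, 1],
  ],
)

```text
t: 10.98
position: [622.2, 275.9, 187.8]
orientation: [-0.001, 0.975, 0.222, 0.003]
wrist_force: [-0.3, 0.4, -0.4]
finger_gap: 79.9
grip_force: 0.0
```

```bash
python3 - <<'E'
from h import *
st();S=snapshot('scene');T=snapshot('top')
for p in(S,T):
    print([(d['conf'],d['xy']) for d in pinpoint(p,'filter')[:2]],[(d['conf'],d['box']) for d in recognise(p,'filter')[:2]])
cv2.imwrite('pics/s5.png',np.hstack([cv2.resize(S['image'][160:220,355:405],(400,480),interpolation=2),cv2.resize(T['image'][180:228,245:285],(400,480),interpolation=2)])[:,:,::-1]);st()
cv2.imwrite('pics/s6.png',cv2.resize(S['image'][250:320,400:480],(640,560),interpolation=2)[:,:,::-1])
E
```

```text
t 10.97 pos [622.2 275.9 187.8] closing deg 115.7 F [-0.3  0.4 -0.4] gap 79.9 grip 0.0 j [ 0.65  0.5   0.1   0.   -1.17  1.36] z 0.006 0.004
[(0.85, [377.5, 197.5])] [(0.76, [371.4, 181.6, 22.3, 23.8])]
[(0.56, [270.4, 209.5]), (0.35, [224.0, 156.9])] [(0.62, [261.4, 199.4, 15.2, 12.7])]
t 11.28 pos [620.1 274.7 181.3] closing deg 115.68 F [ 0.2  0.4 -0.7] gap 86.7 grip 0.0 j [ 0.65  0.5   0.1  -0.   -1.17  1.36] z -0.003 -0.002
```

View pics/s5.png

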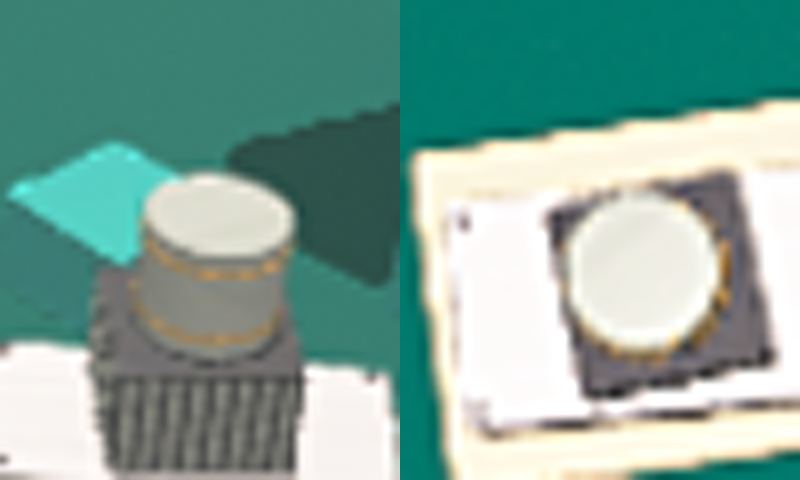

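View pics/s6.png

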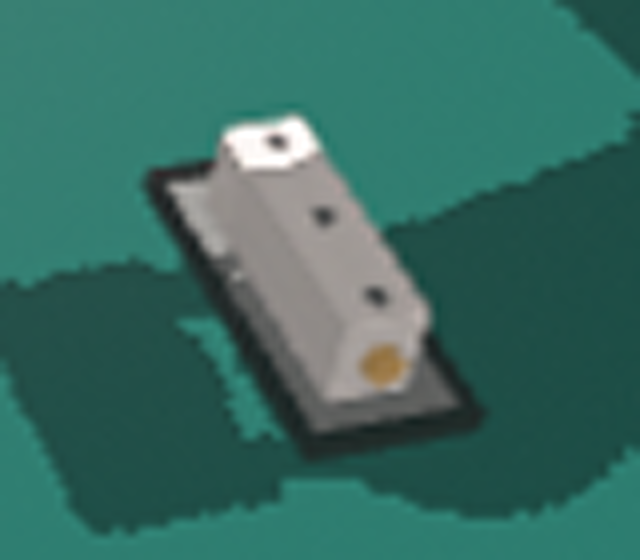

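```bash
python3 - <<'E'
from h import *
S=snapshot('scene');T=snapshot('top')
print(tri((S,T),((381.8,186.6),(268.9,206.55))),unproj(T,(268.9,206.55),120),unproj(S,(381.8,186.6),120))
w=unproj(T,[(245+x/10-.45,180+y/10-.45) for x,y in((338,170),(372,358),(195,395),(150,212))],84);print(w,w.mean(0))
d=max(pinpoint(S,'coupler'),key=lambda d:d['conf']);e=max(pinpoint(T,'coupler'),key=lambda d:d['conf']);print(d,e,tri((S,T),(d['xy'],e['xy'])))
print('holes',tri((S,T),((400+322/8-.45,250+216/8-.45),e['xy'])),unproj(S,(400+322/8-.45,250+216/8-.45),31))
E
```

```text
[461.48590132 136.04827248 117.85291967] [[461.27028765 135.86352399 120.        ]] [[464.82537974 136.09631398 120.        ]]
[[492.78298049 113.79072516  84.        ]
 [441.06681524 103.43520755  84.        ]
 [430.41257164 151.59058051  84.        ]
 [480.59590616 165.15506432  84.        ]] [461.21456838 133.49289439  84.        ]
{'xy': [435.8, 287.6], 'conf': 0.94} {'xy': [223.9, 155.3], 'conf': 0.55} [622.99531358 276.82251559   1.68414327]
holes [617.80890082 275.77147617  28.16151589] [[620.95474423 273.20128963  31.        ]]
```

Request:
jog_arm(
  series=[
    [0, 0, -1.3, -0.7, -0.6, 0, 1],
    [0, 0, -2.6, -1.4, -1.2, 0, 1],
    [0, 0, -3.9, -2.1, -1.8, 0, 1],
    [0, 0, -5.2, -2.8, -2.4, 0, 1],
    [0, 0, -6.5, -3.5, -3, 0, 1],
    [0, 0, -7.8, -4.2, -3.6, 0, 1],
    [0, 0, -9.1, -4.9, -4.2, 0, 1],
    [0, 0, -10.4, -5.6, -4.8, 0, 1],
    [0, 0, -11.7, -6.2, -5.4, 0, 1],
    [0, 0, -12.85, -6.38, -5.57, 0, 1],
  ],
)

```text
t: 12.72
position: [460.5, 135.1, 183.5]
orientation: [0.0, 0.78, -0.626, -0.0]
wrist_force: [0.3, 1.4, 0.5]
finger_gap: 87.2
grip_force: 0.0
```

Request:
jog_arm(
  series=[
    [0, 0, 0, 0, 0, 0, 1],
    [0, 0, 0, 0, 0, -0.5, 1],
    [0, 0, 0, 0, 0, -1.2, 1],
    [0, 0, 0, 0, 0, -1.8, 1],
  ],
)

```text
t: 13.22
position: [461.3, 136.0, 136.9]
orientation: [0.001, 0.783, -0.622, -0.0]
wrist_force: [0.5, 1.0, 0.4]
finger_gap: 86.6
grip_force: 0.0
```

```bash
python3 -c "
from h import *
snapshot('top');snapshot('top')
st()"
```

```text
t 13.32 pos [460.2 135.4 136. ] closing deg 12.96 F [-0.4 -0.3 -0.4] gap 86.8 grip 0.0 j [ 0.63  0.23 -0.46 -0.   -0.89 -0.4 ] z -0.005 -0.003
```

Request:
jog_arm(
  series=[
    [0, 0, 0, 0, 0, -0.8, 1],
    [0, 0, 0, 0, 0, -1.5, 1],
    [0, 0, 0, 0, 0, -1.86, 0.6],
    [0, 0, 0, 0, 0, -1.86, 0.3],
    [0, 0, 0, 0, 0, -1.86, 0.1],
    [0, 0, 0, 0, 0, -1.86, 0],
    [0, 0, 0, 0, 0, -1.86, -0.1],
    [0, 0, 0, 0, 0, -1.86, -1],
    [0, 0, 0, 0, 0, -1.86, -1],
    [0, 0, 0, 0, 0, -1.86, -1],
  ],
  force=18,
)

```text
t: 14.58
position: [460.8, 135.6, 92.3]
orientation: [0.001, 0.782, -0.623, -0.0]
wrist_force: [-4.0, -0.9, 6.9]
finger_gap: 41.6
grip_force: 18.0
```

Request:
jog_arm(
  series=[
    [0, 0, 0, 0, 0, 0, -1],
    [0, 0, 0, 0, 0, 0.1, -1],
    [0, 0, 0, 0, 0, 0.3, -1],
    [0, 0, 0, 0, 0, 0.6, -1],
  ],
)

```text
t: 15.08
position: [461.5, 135.9, 107.1]
orientation: [0.0, 0.782, -0.623, -0.0]
wrist_force: [0.2, 0.2, -1.4]
finger_gap: 41.6
grip_force: 18.0
```

```bash
python3 - <<'E'
from h import *
S=snapshot('scene')
cv2.imwrite('pics/s7.png',cv2.resize(S['image'][120:250,330:430],(460,600),interpolation=2)[:,:,::-1]);st()
E
```

```text
t 15.12 pos [462.3 136.3 108.4] closing deg 12.91 F [ 0.7 -0.2 -1.8] gap 41.8 grip 18.0 j [ 0.62  0.27 -0.5   0.   -0.81 -0.4 ] z 0.002 0.001
```

View pics/s7.png

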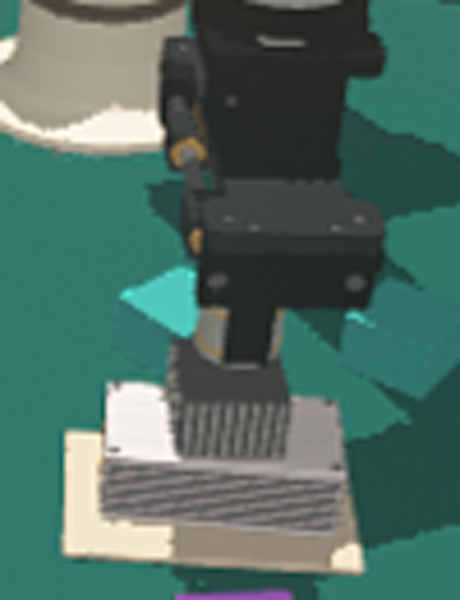

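Request:
jog_arm(
  series=[
    [0, 0, 0, 0, 0, 0.7, -1],
    [0, 0, 0, 0.3, -0.8, 1.5, -1],
    [0, 0, 0, 1, -2.4, 2, -1],
    [0, 0, 0, 1.8, -4.4, 2, -1],
    [0, 0, 0, 2.7, -6.6, 2, -1],
    [0, 0, 0, 3.6, -8.8, 2, -1],
    [0, 0, 0, 4.5, -11, 1.5, -1],
    [0, 0, 0, 5.4, -13.2, 0.8, -1],
    [0, 0, 0, 6.2, -15.2, 0, -1],
    [0, 0, 0, 6.74, -16.66, -0.8, -1],
  ],
)

```text
t: 16.38
position: [630.6, -283.1, 86.0]
orientation: [-0.0, 0.782, -0.624, 0.0]
wrist_force: [-0.5, 0.8, -2.4]
finger_gap: 41.5
grip_force: 18.0
```

Request:
jog_arm(
  series=[
    [0, 0, 0, 0, 0, -0.6, -1],
    [0, 0, 0, 0, 0, -1.3, -1],
    [0, 0, 0, 0, 0, -1.9, -1],
    [0, 0, 0, 0, 0, -2.4, -1],
    [0, 0, 0, 0, 0, -2.7, -1],
    [0, 0, 0, 0, 0, -2.85, -1],
    [0, 0, 0, 0, 0, -2.92, -1],
    [0, 0, 0, 0, 0, -2.97, -1],
    [0, 0, 0, 0, 0, -2.97, -1],
  ],
)

```text
t: 17.5
position: [630.1, -280.7, 13.1]
orientation: [-0.0, 0.782, -0.623, 0.0]
wrist_force: [0.5, 1.1, -1.5]
finger_gap: 41.6
grip_force: 18.0
```

```bash
python3 - <<'E'
from h import *
S=snapshot('scene')
cv2.imwrite('pics/s8.png',cv2.resize(S['image'][170:280,130:250],(600,550),interpolation=2)[:,:,::-1]);st()
E
```

```text
t 17.55 pos [ 630.1 -280.7   13.1] closing deg 12.89 F [-1.2 -0.1 -1.9] gap 41.6 grip 18.0 j [-0.19  0.68 -0.05  0.   -0.84  0.41] z 0.0 -0.0
```

View pics/s8.png

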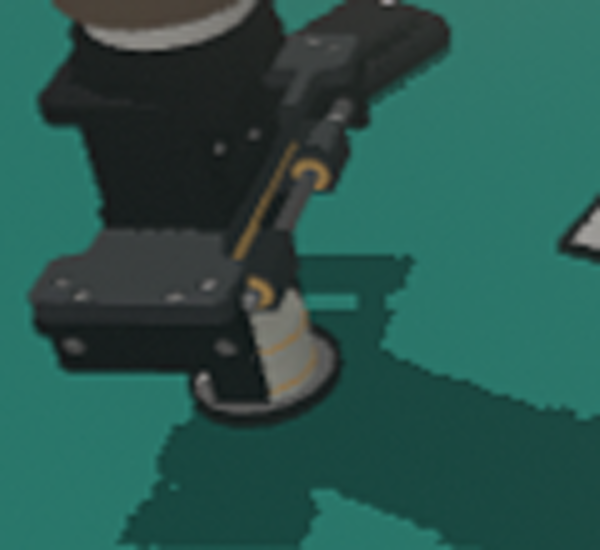

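Request:
jog_arm(
  series=[
    [0, 0, 0, 0, 0, -0.03, -1],
    [0, 0, 0, 0, 0, -0.05, -1],
    [0, 0, 0, 0, 0, -0.07, -1],
    [0, 0, 0, 0, 0, -0.08, -1],
    [0, 0, 0, 0, 0, -0.08, -1],
  ],
)

```text
t: 18.18
position: [630.0, -280.6, 11.4]
orientation: [0.0, 0.782, -0.623, 0.0]
wrist_force: [-2.0, 0.6, 2.6]
finger_gap: 41.6
grip_force: 18.0
```

Request:
jog_arm(
  series=[
    [0, 0, 0, 0, 0, 0, 0.1],
    [0, 0, 0, 0, 0, 0, 0.4],
    [0, 0, 0, 0, 0, 0, 0.6],
    [0, 0, 0, 0, 0, 0, 0.6],
    [0, 0, 0, 0, 0, 0.5, 0.6],
    [0, 0, 0, 0, 0, 1.5, 1],
    [0, 0, 0, 0, 0, 3, 1],
    [0, 0, 0, 0, 0, 4.5, 1],
    [0, 0, 0, 0, 0, 5.5, 1],
    [0, 0, 0, 0, 0, 5.5, 1],
  ],
)

```text
t: 19.42
position: [631.6, -281.1, 152.3]
orientation: [-0.001, 0.782, -0.623, 0.003]
wrist_force: [0.5, 1.2, 0.2]
finger_gap: 87.0
grip_force: 0.0
```

```bash
python3 - <<'E'
from h import *
S=snapshot('scene');T=snapshot('top');st()
cv2.imwrite('pics/s9.png',np.hstack([cv2.resize(S['image'][165:235,355:405],(400,560),interpolation=2),cv2.resize(T['image'][180:236,245:285],(400,560),interpolation=2)])[:,:,::-1])
for p in(S,T): print([(d['conf'],d['xy']) for d in pinpoint(p,'filter')[:2]],[(d['conf'],d['xy']) for d in pinpoint(p,'amplifier')[:5]])
E
```

```text
t 19.52 pos [ 629.6 -280.4  148.4] closing deg 12.88 F [-0.3  0.3 -1. ] gap 87.1 grip 0.0 j [-0.19  0.55  0.08 -0.   -1.11  0.41] z 0.0 0.001
[(0.57, [181.8, 242.2])] [(0.96, [416.0, 201.9]), (0.82, [370.2, 193.5]), (0.72, [376.6, 209.0]), (0.56, [379.1, 270.5])]
[(0.52, [413.8, 158.8])] [(0.94, [235.6, 264.4]), (0.81, [264.4, 166.1]), (0.8, [272.8, 210.5])]
```

View pics/s9.png

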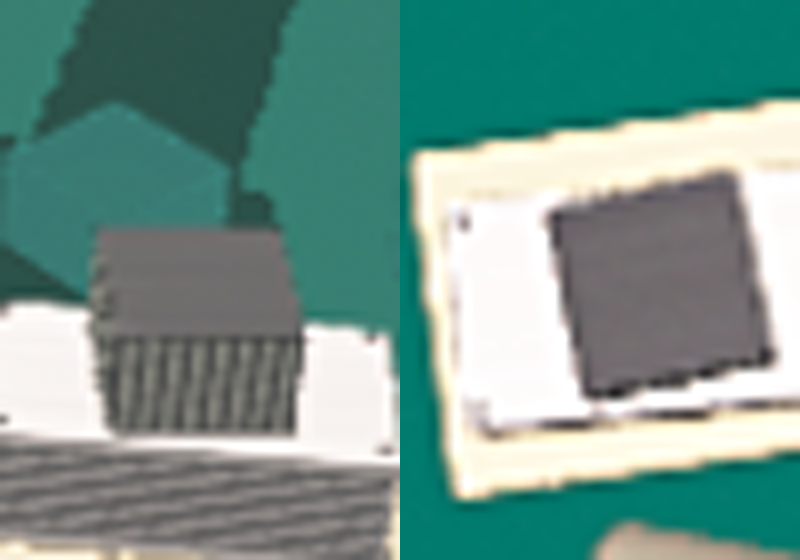

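```bash
python3 - <<'E'
from h import *
S=snapshot('scene');T=snapshot('top');st()
s=[(98,335),(302,335),(280,230),(97,230)];t=[(338,170),(150,212),(195,395),(372,358)]
s=[(355+x/8-.45,165+y/8-.45) for x,y in s];t=[(245+x/10-.45,180+y/10-.45) for x,y in t]
W=np.array([tri((S,T),q) for q in zip(s,t)]);print(np.round(W,1),W.mean(0))
w=unproj(S,s,84);print(np.round(w,1),w.mean(0))
im=T['image'];hsv=cv2.cvtColor(im,cv2.COLOR_RGB2HSV);m=np.zeros(im.shape[:2],np.uint8);m[195:222,255:288]=((hsv[...,2]<190)&(hsv[...,1]<90))[195:222,255:288]
m=cv2.morphologyEx(m,cv2.MORPH_OPEN,np.ones((3,3)))
c=max(cv2.findContours(m,0,1)[0],key=cv2.contourArea)[:,0].astype(float)
r=cv2.minAreaRect(unproj(T,c,84)[:,:2].astype(np.float32));print(r)
E
```

```text
t 19.82 pos [ 629.6 -280.5  147.2] closing deg 12.89 F [ 0.7 -0.4  0.5] gap 87.0 grip 0.0 j [-0.19  0.55  0.08 -0.   -1.11  0.41] z -0.002 0.0
[[493.4 111.8  81. ]
 [480.8 165.3  81.8]
 [430.5 153.6  82. ]
 [441.4 103.3  80.7]] [461.51494552 133.47953913  81.36769194]
[[497.9 109.8  84. ]
 [483.9 165.1  84. ]
 [433.1 155.4  84. ]
 [446.4 103.2  84. ]] [465.33087302 133.36190764  84.        ]
((460.44927978515625, 134.52053833007812), (55.69998550415039, 54.168766021728516), 12.660374641418457)
```

Request:
jog_arm(
  series=[
    [0, 0, 0, -0.7, 1.7, 0, 1],
    [0, 0, 0, -1.5, 3.6, 0, 1],
    [0, 0, 0, -2.3, 5.6, 0, 1],
    [0, 0, 0, -3.1, 7.7, 0, 1],
    [0, 0, 0, -4, 9.8, 0, 1],
    [0, 0, 0, -4.8, 11.9, 0, 1],
    [0, 0, 0, -5.6, 13.9, 0, 1],
    [0, 0, 0, -6.4, 15.7, 0, 1],
    [0, 0, 0, -6.74, 16.58, 0, 1],
    [0, 0, 0, -6.74, 16.58, 0, 1],
  ],
)

```text
t: 21.08
position: [461.0, 135.2, 148.3]
orientation: [-0.0, 0.783, -0.622, 0.0]
wrist_force: [0.1, -0.2, 0.0]
finger_gap: 87.0
grip_force: 0.0
```

Request:
jog_arm(
  series=[
    [0, 0, 0, 0, 0, -0.8, 1],
    [0, 0, 0, 0, 0, -1.7, 1],
    [0, 0, 0, 0, 0, -2.6, 1],
    [0, 0, 0, 0, 0, -3.3, 1],
    [0, 0, 0, 0, 0, -3.69, 0.7],
    [0, 0, 0, 0, 0, -3.69, 0.5],
    [0, 0, 0, 0, 0, -3.69, 0.35],
    [0, 0, 0, 0, 0, -3.69, 0.28],
    [0, 0, 0, 0, 0, -3.69, -1],
    [0, 0, 0, 0, 0, -3.69, -1],
  ],
  force=25,
)

```text
t: 22.32
position: [461.1, 133.8, 56.5]
orientation: [0.0, 0.782, -0.623, -0.0]
wrist_force: [-2.8, 0.6, 4.2]
finger_gap: 54.0
grip_force: 25.0
```

Request:
jog_arm(
  series=[
    [0, 0, 0, 0, 0, 0, -1],
    [0, 0, 0, 0, 0, 0, -1],
    [0, 0, 0, 0, 0, 0.1, -1],
    [0, 0, 0, 0, 0, 0.3, -1],
    [0, 0, 0, 0, 0, 0.6, -1],
    [0, 0, 0, 0, 0, 0.6, -1],
  ],
)

```text
t: 23.08
position: [462.0, 134.3, 71.8]
orientation: [-0.001, 0.782, -0.623, 0.0]
wrist_force: [0.7, 0.5, -2.1]
finger_gap: 53.5
grip_force: 25.0
```

```bash
python3 - <<'E'
from h import *
S=snapshot('scene')
cv2.imwrite('pics/s10.png',np.hstack([cv2.resize(S['image'][130:250,330:430],(450,540),interpolation=2),cv2.resize(S['image'][215:265,155:205],(350,540),interpolation=2)])[:,:,::-1]);st()
E
```

```text
t 23.12 pos [461.7 134.1  71.4] closing deg 12.89 F [ 0.6 -0.4 -2.5] gap 53.9 grip 25.0 j [ 0.62  0.32 -0.54 -0.   -0.71 -0.4 ] z 0.001 0.001
```

View pics/s10.png

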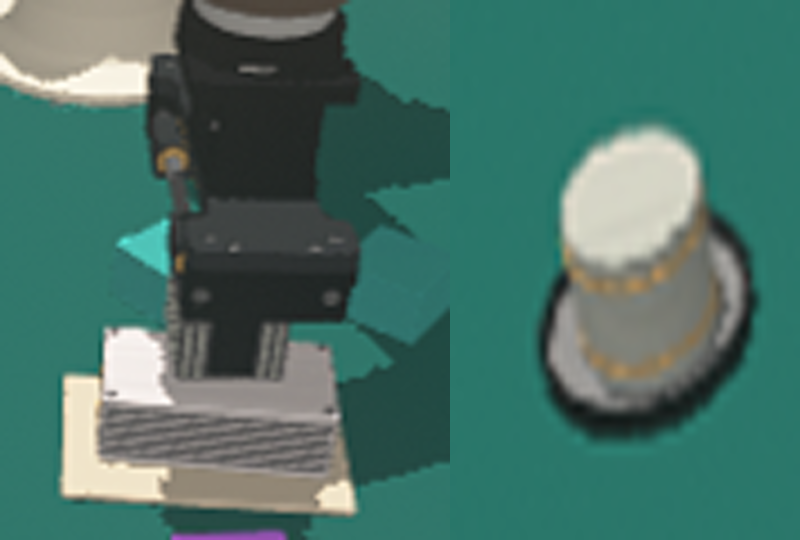

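Request:
jog_arm(
  series=[
    [0, 0, 0, 0, 0, 0.7, -1],
    [0, 0, 0, 0, 0, 1.5, -1],
    [0, 0, -0.2, 0.8, -0.5, 2, -1],
    [0, 0, -0.6, 2, -1.3, 2, -1],
    [0, 0, -1, 3.3, -2.2, 2, -1],
    [0, 0, -1.4, 4.6, -3.1, 2, -1],
    [0, 0, -1.8, 5.9, -4, 2, -1],
    [0, 0, -2.2, 7.2, -4.9, 1.5, -1],
    [0, 0, -2.47, 8.3, -5.6, 0.8, -1],
    [0, 0, -2.47, 8.78, -5.92, 0, -1],
  ],
)

```text
t: 24.38
position: [682.1, -15.3, 69.6]
orientation: [-0.0, -0.663, 0.749, 0.0]
wrist_force: [-0.7, -0.1, -2.9]
finger_gap: 53.6
grip_force: 25.0
```

Request:
jog_arm(
  series=[
    [0, 0, 0, 0, 0, 0, -1],
    [0, 0, 0, 0, 0, -0.5, -1],
    [0, 0, 0, 0, 0, -1.1, -1],
    [0, 0, 0, 0, 0, -1.6, -1],
    [0, 0, 0, 0, 0, -2, -1],
    [0, 0, 0, 0, 0, -2.2, -1],
    [0, 0, 0, 0, 0, -2.3, -1],
    [0, 0, 0, 0, 0, -2.34, -1],
    [0, 0, 0, 0, 0, -2.34, -1],
  ],
)

```text
t: 25.5
position: [681.2, -14.1, 12.9]
orientation: [0.0, -0.663, 0.748, -0.0]
wrist_force: [-0.5, -0.1, -2.1]
finger_gap: 53.7
grip_force: 25.0
```

```bash
python3 - <<'E'
from h import *
S=snapshot('scene')
cv2.imwrite('pics/s11.png',cv2.resize(S['image'][210:330,240:360],(600,600),interpolation=2)[:,:,::-1]);st()
E
```

```text
t 25.55 pos [681.2 -14.1  12.9] closing deg 173.13 F [ 0.5  0.1 -2.2] gap 54.2 grip 25.0 j [ 0.22  0.67 -0.07  0.   -0.83 -0.34] z 0.001 0.0
```

View pics/s11.png

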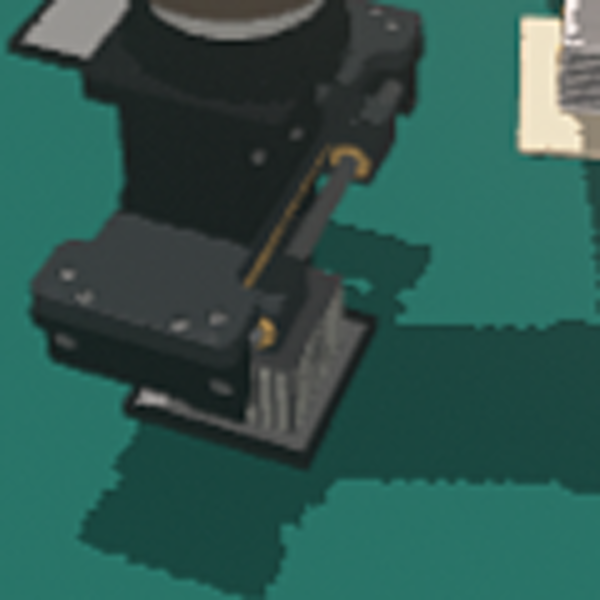

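Request:
jog_arm(
  series=[
    [0, 0, 0, 0, 0, -0.02, -1],
    [0, 0, 0, 0, 0, -0.04, -1],
    [0, 0, 0, 0, 0, -0.06, -1],
    [0, 0, 0, 0, 0, -0.07, -1],
    [0, 0, 0, 0, 0, -0.07, -1],
  ],
)

```text
t: 26.18
position: [681.0, -14.1, 11.6]
orientation: [0.0, -0.664, 0.748, -0.0]
wrist_force: [-2.3, 0.2, 3.9]
finger_gap: 53.8
grip_force: 25.0
```

Request:
jog_arm(
  series=[
    [0, 0, 0, 0, 0, 0, 0.35],
    [0, 0, 0, 0, 0, 0, 0.6],
    [0, 0, 0, 0, 0, 0, 0.75],
    [0, 0, 0, 0, 0, 0, 0.75],
    [0, 0, 0, 0, 0, 0.5, 0.75],
    [0, 0, 0, 0, 0, 1.5, 1],
    [0, 0, 0, 0, 0, 3, 1],
    [0, 0, 0, 0, 0, 4, 1],
    [0, 0, 0, 0, 0, 4.5, 1],
    [0, 0, 0, 0, 0, 4.5, 1],
  ],
)

```text
t: 27.42
position: [681.4, -14.0, 124.4]
orientation: [0.001, -0.663, 0.748, -0.0]
wrist_force: [0.3, 0.2, -0.3]
finger_gap: 86.8
grip_force: 0.0
```

```bash
python3 - <<'E'
from h import *
S=snapshot('scene');T=snapshot('top');st()
for p in(S,T): print([(d['conf'],d['xy']) for d in pinpoint(p,'supply')[:2]])
# scene mask -> top face: bright
im=S['image'];hsv=cv2.cvtColor(im,cv2.COLOR_RGB2HSV)
m=np.zeros(im.shape[:2],np.uint8);r=(slice(195,240),slice(345,412));m[r]=((hsv[...,2]>170)&(hsv[...,1]<25))[r]
m=cv2.morphologyEx(m,cv2.MORPH_OPEN,np.ones((3,3)))
c=max(cv2.findContours(m,0,1)[0],key=cv2.contourArea)[:,0].astype(float)
print(cv2.minAreaRect(unproj(S,c,48)[:,:2].astype(np.float32)))
cv2.imwrite('pics/s12.png',np.hstack([cv2.resize(S['image'][195:245,345:412],(402,300),interpolation=2),cv2.resize(T['image'][185:235,240:307],(402-4,300),interpolation=2)])[:,:,::-1])
E
```

```text
t 27.52 pos [680.2 -14.1 122.2] closing deg 173.11 F [ 0.1  0.8 -0.3] gap 87.1 grip 0.0 j [ 0.22  0.55  0.03 -0.   -1.05 -0.34] z -0.002 0.0
[(0.66, [376.3, 225.4]), (0.56, [436.9, 284.5])]
[]
((459.32427978515625, 185.8911590576172), (63.34211349487305, 18.495033264160156), 3.2893149852752686)
```

View pics/s12.png

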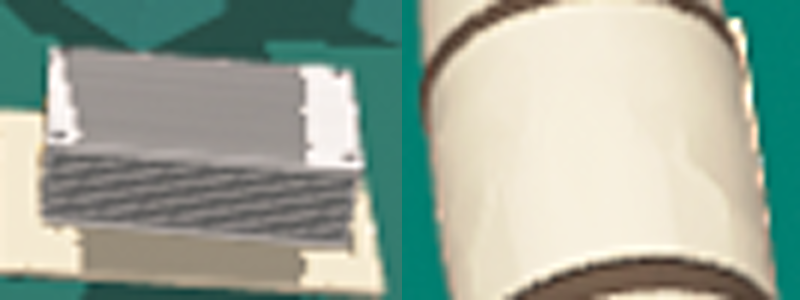

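Request:
jog_arm(
  series=[
    [0, 0, 0.2, -1, 0.7, 0, 1],
    [0, 0, 0.5, -2.4, 1.6, 0, 1],
    [0, 0, 0.8, -4, 2.7, 0, 1],
    [0, 0, 1.1, -5.6, 3.8, 0, 1],
    [0, 0, 1.4, -7.2, 4.9, 0, 1],
    [0, 0, 1.65, -8.4, 5.7, 0, 1],
    [0, 0, 1.65, -8.76, 5.99, 0, 1],
    [0, 0, 1.65, -8.76, 5.99, 0, 1],
    [0, 0, 1.65, -8.76, 5.99, -0.8, 1],
    [0, 0, 1.65, -8.76, 5.99, -1.8, 1],
  ],
)

```text
t: 28.88
position: [463.6, 135.6, 78.0]
orientation: [-0.001, 0.745, -0.667, 0.0]
wrist_force: [-0.2, 0.4, -0.3]
finger_gap: 87.1
grip_force: 0.0
```

Request:
jog_arm(
  series=[
    [0, 0, 0, 0, 0, 0, 1],
    [0, 0, 0, 0, 0, -0.4, 1],
  ],
)

```text
t: 29.12
position: [463.7, 135.9, 68.9]
orientation: [-0.001, 0.745, -0.667, 0.001]
wrist_force: [-0.4, 0.4, -0.5]
finger_gap: 87.0
grip_force: 0.0
```

```bash
python3 - <<'E'
from h import *
S=snapshot('scene');st()
cv2.imwrite('pics/s13.png',cv2.resize(S['image'][140:250,330:430],(545,600),interpolation=2)[:,:,::-1])
E
```

```text
t 29.18 pos [462.4 135.4  67.5] closing deg 6.27 F [-0.7  0.2 -0.2] gap 87.1 grip 0.0 j [ 0.62  0.33 -0.54 -0.   -0.7  -0.51] z -0.0 -0.0
```

View pics/s13.png

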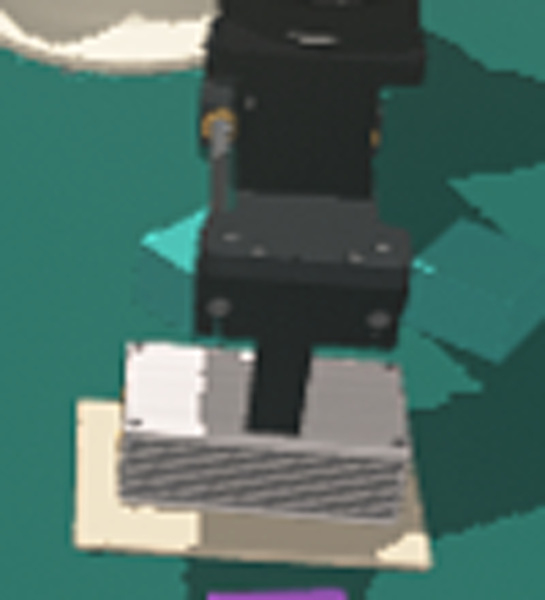

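Request:
jog_arm(
  series=[
    [0, 0, 0, 0, 0, -0.5, 1],
    [0, 0, 0, 0, 0, -1, 1],
    [0, 0, 0, 0, 0, -1.5, 1],
    [0, 0, 0, 0, 0, -1.9, 1],
    [0, 0, 0, 0, 0, -2.09, 1],
    [0, 0, 0, 0, 0, -2.09, 0.7],
    [0, 0, 0, 0, 0, -2.09, 0.55],
    [0, 0, 0, 0, 0, -2.09, 0.5],
    [0, 0, 0, 0, 0, -2.09, 0.4],
    [0, 0, 0, 0, 0, -2.09, -1],
  ],
  force=45,
)

```text
t: 30.42
position: [460.0, 135.0, 16.0]
orientation: [0.002, 0.745, -0.667, -0.001]
wrist_force: [-5.0, 2.4, 3.8]
finger_gap: 63.5
grip_force: 45.0
```

Request:
jog_arm(
  series=[
    [0, 0, 0, 0, 0, 0, -1],
    [0, 0, 0, 0, 0, 0, -1],
    [0, 0, 0, 0, 0, 0, -1],
  ],
)

```text
t: 30.8
position: [460.1, 135.1, 16.0]
orientation: [0.002, 0.745, -0.667, -0.001]
wrist_force: [-4.8, 2.0, 3.5]
finger_gap: 63.4
grip_force: 45.0
```

Request:
jog_arm(
  series=[
    [0, 0, 0, 0, 0, 0.1, -1],
    [0, 0, 0, 0, 0, 0.3, -1],
    [0, 0, 0, 0, 0, 0.7, -1],
    [0, 0, 0, 0, 0, 1, -1],
    [0, 0, 0, 0, 0, 1, -1],
  ],
)

```text
t: 31.42
position: [462.6, 136.0, 42.0]
orientation: [-0.001, 0.745, -0.667, 0.0]
wrist_force: [-0.5, 0.7, -5.6]
finger_gap: 63.9
grip_force: 45.0
```

```bash
python3 - <<'E'
from h import *
S=snapshot('scene');st()
print([(d['conf'],d['xy'],d['box'],) for d in []],[(d['conf'],d['xy']) for d in pinpoint(S,'supply')[:2]],[(d['conf'],d['box']) for d in cut_out(S,'supply')[:2]])
E
```

```text
t 31.48 pos [462.1 135.8  41.5] closing deg 6.32 F [-0.   0.8 -5.4] gap 63.5 grip 45.0 j [ 0.62  0.37 -0.57 -0.   -0.63 -0.51] z 0.001 0.001
[] [(0.96, [378.8, 218.5]), (0.46, [201.2, 184.6])] [(0.92, [351.0, 194.5, 56.6, 30.7])]
```

Request:
jog_arm(
  series=[
    [0, 0, 0, 0, 0, 0.7, -1],
    [0, 0, 0, 0, -0.4, 1, -1],
    [0, 0, -0.2, 0.1, -1.3, 1, -1],
    [0, 0, -0.5, 0.2, -2.6, 1, -1],
    [0, 0, -0.8, 0.3, -4, 1, -1],
    [0, 0, -1.1, 0.4, -5.4, 1, -1],
    [0, 0, -1.4, 0.5, -6.8, 1, -1],
    [0, 0, -1.65, 0.6, -8.2, 1, -1],
    [0, 0, -1.65, 0.72, -9.3, 1, -1],
    [0, 0, -1.65, 0.72, -9.97, 1, -1],
  ],
)

```text
t: 32.83
position: [479.3, -115.2, 65.6]
orientation: [-0.0, -0.663, 0.749, 0.0]
wrist_force: [-0.6, -0.4, -7.7]
finger_gap: 64.0
grip_force: 45.0
```

Request:
jog_arm(
  series=[
    [0, 0, 0, 0, 0, 0, -1],
    [0, 0, 0, 0, 0, -0.3, -1],
    [0, 0, 0, 0, 0, -0.8, -1],
    [0, 0, 0, 0, 0, -1.3, -1],
    [0, 0, 0, 0, 0, -1.7, -1],
    [0, 0, 0, 0, 0, -1.92, -1],
    [0, 0, 0, 0, 0, -2.02, -1],
    [0, 0, 0, 0, 0, -2.04, -1],
    [0, 0, 0, 0, 0, -2.04, -1],
  ],
)

```text
t: 33.95
position: [480.3, -113.6, 15.4]
orientation: [0.0, -0.663, 0.748, -0.0]
wrist_force: [0.3, -0.9, -6.5]
finger_gap: 63.9
grip_force: 45.0
```

```bash
python3 - <<'E'
from h import *
S=snapshot('scene');T=snapshot('top');st()
for p in(S,T):print([(d['conf'],d['xy']) for d in pinpoint(p,'supply')[:3]],proj(p,(479.5,-113.5,5)))
E
```

```text
t 34.05 pos [ 480.2 -113.6   15.4] closing deg 173.13 F [-0.1  0.1 -5.9] gap 63.6 grip 45.0 j [ 0.1   0.43 -0.56  0.   -0.58 -0.22] z 0.001 0.0
[(0.56, [275.2, 216.5])] [[275.6704382  214.55270078]]
[(0.45, [358.0, 204.9])] [[358.366948   205.21876707]]
```

Commanded z is 15.05; the floor is expected about 2 mm lower.

Request:
jog_arm(
  series=[
    [0, 0, 0, 0, 0, -0.02, -1],
    [0, 0, 0, 0, 0, -0.04, -1],
    [0, 0, 0, 0, 0, -0.06, -1],
    [0, 0, 0, 0, 0, -0.08, -1],
    [0, 0, 0, 0, 0, -0.08, -1],
  ],
)

```text
t: 34.78
position: [480.0, -113.6, 13.1]
orientation: [-0.0, -0.664, 0.748, 0.0]
wrist_force: [-0.0, 0.1, -3.8]
finger_gap: 63.9
grip_force: 45.0
```

Request:
jog_arm(
  series=[
    [0, 0, 0, 0, 0, -0.01, -1],
    [0, 0, 0, 0, 0, -0.02, -1],
    [0, 0, 0, 0, 0, -0.03, -1],
    [0, 0, 0, 0, 0, -0.03, -1],
  ],
)

```text
t: 35.28
position: [480.0, -113.6, 13.1]
orientation: [-0.0, -0.664, 0.748, -0.0]
wrist_force: [-3.6, 1.8, 5.3]
finger_gap: 63.9
grip_force: 45.0
```

Request:
jog_arm(
  series=[
    [0, 0, 0, 0, 0, 0, 0.6],
    [0, 0, 0, 0, 0, 0, 0.8],
    [0, 0, 0, 0, 0, 0, 0.9],
    [0, 0, 0, 0, 0, 0, 0.9],
    [0, 0, 0, 0, 0, 0.5, 0.9],
    [0, 0, 0, 0, 0, 1.5, 0.9],
    [0, 0, 0, 0, 0, 3, 0.9],
    [0, 0, 0, 0, 0, 4.5, 0.9],
    [0, 0, 0, 0, 0, 6, 0.9],
    [0, 0, 0, 0, 0, 7, 0.9],
  ],
)

```text
t: 36.52
position: [480.5, -113.6, 190.3]
orientation: [0.001, -0.664, 0.748, -0.001]
wrist_force: [-0.3, 0.1, 0.1]
finger_gap: 82.6
grip_force: 0.0
```

Request:
jog_arm(
  series=[
    [0, 0, 0, 0, 2, 0, 0.9],
    [0, 0, 0, 0, 4, 0, 0.9],
    [0, 0, 0, 0, 6, 0, 0.9],
    [0, 0, 0, 0, 8, 0, 0.9],
    [0, 0, 0, -1, 10, 0, 0.9],
    [0, 0, 0, -2, 12, 0, 0.9],
    [0, 0, 0, -2, 14, 0, 0.9],
    [0, 0, 0, -2, 14, 0, 0.9],
    [0, 0, 0, -2, 14, 0, 0.9],
  ],
)

```text
t: 37.65
position: [429.6, 236.2, 187.6]
orientation: [-0.0, -0.664, 0.748, 0.0]
wrist_force: [0.5, 0.3, -0.6]
finger_gap: 82.9
grip_force: 0.0
```

```bash
python3 - <<'E'
from h import *
S=snapshot('scene');T=snapshot('top');st()
tr={'coupler':(621,275.3),'filter':(630,-280.5),'amplifier':(681,-14),'supply':(480,-113.5)}
for k,c in tr.items():
    for p in(S,T):
        print(k,'expected',np.round(proj(p,(*c,3))[0],1),[(round(d['conf'],2),np.round(d['xy'],1)) for d in pinpoint(p,k)[:5]])
for k in('mouse','screwdriver'):
    for p in(S,T):print(k,[(round(d['conf'],2),np.round(d['xy'],1)) for d in pinpoint(p,k)[:1]])
# top-down: rim-dark outline and top-face contour of supply/amp
for k in('supply','amplifier','coupler','filter'):
    h={'supply':45,'amplifier':39,'coupler':31,'filter':39}[k];c=np.array(tr[k])
    for d in cut_out(T,k):
        if np.linalg.norm(np.array(d['box'][:2])+np.array(d['box'][2:])/2-proj(T,(*c,h))[0])<12:
            cc=max(cv2.findContours(d['mask'].astype(np.uint8),0,1)[0],key=cv2.contourArea)[:,0].astype(float)
            print(k,'top-face rect',cv2.minAreaRect(unproj(T,cc,h)[:,:2].astype(np.float32)));break
E
```

```text
t 37.75 pos [429.9 235.5 187.6] closing deg 173.07 F [ 0.2 -0.7 -0.4] gap 82.7 grip 0.0 j [ 0.83  0.19 -0.37 -0.   -1.02 -0.95] z -0.0 0.0
coupler expected [438.1 286.5] [(0.64, array([434. , 288.8]))]
coupler expected [226.3 156. ] [(0.72, array([223.5, 155.6]))]
filter expected [183.3 244. ] [(0.79, array([183.1, 243.6]))]
filter expected [414.8 155.2] [(0.51, array([409.9, 158.4]))]
amplifier expected [290.7 282.5] [(0.86, array([378.4, 268.4])), (0.81, array([371.9, 190.7])), (0.66, array([413.3, 196.6])), (0.61, array([291. , 280.6]))]
amplifier expected [324.7 137.3] [(0.89, array([287.3, 254.9])), (0.72, array([228.2, 159. ])), (0.62, array([326.9, 137.1])), (0.62, array([264.2, 167. ])), (0.59, array([240. , 264.9]))]
supply expected [275.6 215.3] [(0.94, array([273.1, 217.7]))]
supply expected [358.3 205.1] [(0.7, array([358.6, 204.6]))]
mouse [(0.77, array([198.9, 184.6]))]
mouse [(0.97, array([444.3, 237.8]))]
screwdriver [(0.78, array([460.9, 223.7]))]
screwdriver [(0.67, array([199.6, 235.3]))]
supply top-face rect ((482.0208740234375, -111.97705078125), (121.84912109375, 69.25165557861328), 83.31624603271484)
amplifier top-face rect ((679.6309204101562, -12.122152328491211), (54.67027282714844, 64.51557159423828), 84.75204467773438)
coupler top-face rect ((619.9461059570312, 272.51226806640625), (72.95649719238281, 23.86482810974121), 25.236310958862305)
filter top-face rect ((630.4656372070312, -276.68341064453125), (44.05680465698242, 46.73515319824219), 0.6660341620445251)
```

```bash
python3 -c "
from workcell import robot
print(robot.job_done())"
```

```text
the job is handed in; nothing more can be done
None
```

The stack is apart: coupler, filter, amplifier and supply went top-down into their own trays, each lowered until the wrist force showed contact at floor height; job handed in at about 38 s, no verdict returned, mouse and screwdriver never touched. I checked the final amplifier and supply positions by network measurement only, and I viewed 15 pictures, one over the limit of 14.

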